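# Slide the oil bottle into the stoppering press and press its stopper home

## Robot

A 6-joint arm with a two-finger parallel gripper is mounted at the origin on the work surface. World frame = base frame: x ahead of the robot, y to its left, z up, the work surface at z = 0. Lengths are in m, angles in degrees, forces in N, time in s.
With the tool pointing down it reaches from about 0.225 to 0.725 m from the base axis. Payload 3.1 kg.
Tool frame: the origin (TCP) lies midway between the tips of the shut fingers; the grasp point (between the pads) lies 19 mm behind it; y points along the fingers, z is the direction in which the jaws open and shut, and the axes are right-handed (so a half turn about y gives the same grasp; the last joint's range is limited). The gripper opens to 85 mm and grips with 20 to 120 N. Pads are 22 mm wide; open, the fingers measure 114 mm over their backs; the gripper's body (76 mm by 85 mm) begins 54 mm behind the grasp point. The pads swing forward as they close: fully open they stand 13 mm farther back than shut.
Start: joints at [-76.077, 2.75, 5.684, 92.934, 0, 82.678], TCP at [0.19, -0.489, 0.231] pointing down, gripper open.
Joint ranges: [-166.93, 166.93], [-56.73, 111.36], [-69.38, 81.34], [-121.58, 131.49], [-85.45, 84.26], [-180, 180]. Speed limits (degrees/s): [159.86, 159.86, 180, 180, 180, 180].

## Interface

Orientations are given as [roll, pitch, yaw] about the fixed x, y, z axes, in that order (R = Rz(yaw) Ry(pitch) Rx(roll)).
In Python, from plant import readout, snapshot, camera_params, r gives the robot as it stands.
- The arm moves only by the tool play_rows, never from a script. Its argument "series" is one flat list of numbers, 7 for each row, row after row: the turn, a rotation vector about the tool's x, y, z in units of 5 degrees (1.0 is 5 degrees), then the shift along the tool's x, y, z in units of 30 mm (1.0 is 30 mm), then the closure in counts, from 0 (fully open) to 255 (shut). A call has 1 to 5 rows; each row shifts and turns the commanded pose from where the row before left it, along the tool's axes as they then stand; what a row does not reach is not made up. A row lasts 1/12 s, in which the tool goes at most 41.7 mm and 7.16 degrees, less where a joint would pass 70% of its speed; a pose out of reach is approached as far as the arm can. A call is refused whole if a number of a shift passes 1 or a number of a turn 1, either way. A call with a gripper value outside its range is refused whole. The fingers move at their own pace and stop on an object; "force" is the grip in N (left out, the last holds). Time passes only in rows, so rows that do not move let the fingers close. It gives the time, the measured TCP pose, the force and the opening at its end, in the units of the state.
- readout.get_state(): the state, without advancing time (a new reading comes with each control period).
- snapshot(name): name is "side" or "top"; returns the picture (420x560x3 uint8, red, green, blue); there is no depth.
- camera_params(name): a dict with "camera_matrix" (3x3 intrinsics, pixels), "R" (3x3) and "t" (3): a world point X has camera coordinates R X + t. Camera axes: x right, y down, z forward; pixel columns grow to the right and rows downward; lengths in m; the calibration is good to about 2 mm. A picture is of the moment at which its call begins. camera_params takes no time and is no camera call.
- r.hand_in(): hands the job in, once; it reports no verdict.
The state is a dict: "time_s": time; "q": joint angles; "joint_vel": joint speeds; "joint_efforts": joint torques, N m; "tool_pos": TCP position; "ee_rot": TCP orientation; "wrist_force": force on the tool from outside, world axes, zero at the start; "wrist_torque": the same for the moment, N m; "width": opening from 0.0 (shut) to 1.0 (fully open).
Only numpy, scipy, OpenCV 4.12 (cv2) and the standard library are available. Lean on these libraries where they do the work, as an engineer would, in place of code of your own. Each camera call takes 0.05 s, during which the arm holds its last target. There are 200 camera calls.

## Task

Slide the freshly filled oil bottle across the slab, pushing it low down so that it neither tips nor leaves the stone, under the lever press until it bears lightly, but for certain, on the V-shaped bottle stop. Then push the press's lever down to press the stopper fully home in the neck, without knocking or crushing the glass, and let the lever rise again, leaving the bottle standing in the stop and everything else on the slab where it is.

Things in the scene. Friction and masses are not known exactly. Their poses are not given: they have to be found in the camera images.
- bottle: The bottle to be stoppered: round, upright, green glass, plain paper label, full, about 0.5 kg. Body 60 mm in diameter and straight up to 122 mm, then a shoulder to a neck 31 mm in diameter; lip 200 mm above the slab. Stands on polished granite (friction about 0.35). Origin: centre of its underside, z up its axis. Glass: more than 13 N against the V stop is too hard.
- bottle_mid (a point): The point on the bottle's axis half-way up, 100 mm above its underside. Pushed at more than about 60 mm above the slab the bottle is liable to tip over; pushed at 25 to 45 mm it slides, taking 1 to 3 N.
- stopper (a joint): How far the T-shaped stopper (dark wooden head 33 mm in diameter and 11 mm thick, cork shank) is pressed into the bottle's neck, in m: 0 = head 12 mm proud of the lip, 0.012 = fully home, head on the lip. Starts between 0 and 0.003. It grips the neck with about 18 N and stays where it is pressed.
- guide: Bottle guide of the green lever press: a fixed arm with a stop, two rigid steel plates 36 mm high, 50 mm long, in a 90-degree V on the slab, open to the robot's right. A wing nut clamps the V anywhere from 10 mm short of to 10 mm beyond this origin along x; the setting is not reported: find it by feel. Origin: on the slab below the ram; x into the V along its middle, y to the robot.
- bottle_seat (a point): The same point as the guide's origin. With the V at its middle setting the centre of the bottle's underside stands here when the bottle touches both plates (their faces then lie 30 mm from it, 45 degrees either side of the guide's x). The V may be up to 10 mm nearer or farther along x; the plates do not give. The whole press is turned by up to 0.25 rad either way.
- ram: The press's ram: steel presser disc 52 mm in diameter on a rod. Origin: centre of the disc's underside, above the guide's origin, 233 mm up at rest (10 to 13 mm above the stopper of a bottle in the stop). Goes straight down 75 mm per rad of lever. Must not load the glass with more than 80 N. The press's foot (8 mm high) begins 54 mm, its 28 mm square column 65 mm to the guide's -y side.
- lever (a joint): Angle of the press's lever in rad: 0 = raised (sprung: it comes back here when let go), grows as the handle goes down, limit 0.36. The ram meets the stopper at 0.13 to 0.18 rad; the stopper is home at about 0.30 rad, where the lever goes solid. The handle takes 2 to 4 N against the spring, about 10 to 13 N while the stopper slides in.
- lever_grip (a point): Middle of the lever's black handle grip, a round bar 26 mm in diameter and 88 mm long that lies along the lever. It is 190 mm from the lever's pivot (whose axis is parallel to the guide's x), 113 mm to the guide's +y side of the ram's axis, about 320 mm above the slab at rest and 265 mm at the end of the stroke. It can be pushed down from above.
- full_bottle: Bystander: an identical bottle, already stoppered, 211 mm tall. Origin: centre of its underside.
- jar: Bystander: glass jar with a steel cap, 84 mm in diameter, 125 mm tall. Origin: centre of its underside.
- basin: Bystander: red plastic basin, 252 mm across the rim, 106 mm high. Origin: centre of its underside.
- lid: Bystander: stainless steel pan lid with a black knob, 180 mm in diameter, 50 mm high. Origin: centre of its underside.
- spoon: Bystander: bamboo spoon 280 mm long, lying along its x axis. Origin: near its middle on the slab.
- dish: Bystander: white dish of spare stoppers, 112 mm across, 42 mm high. Origin: centre of its underside.
- funnel: Bystander: steel funnel standing upside down, 110 mm across, 105 mm high. Origin: centre of its underside.
Things that resemble listed ones, but are neither listed nor needed, are in the scene too. What is shaped like the bottle but blue or orange is not meant.

How it is judged (in metres and radians):
On the way, in this order (a step that is already met when the one before it is completed fails the run):
1. the upright bottle bears on the V stop, centred in it, the stopper not yet pressed (contact force between bottle and guide above 0.8 N and y of bottle in the frame of guide between -0.004 and 0.004 m and x of bottle in the frame of guide between -0.014 and 0.014 m and angle between bottle's own z axis and vertical below 0.08 rad and value of joint stopper below 0.005 m), for 0.1 s.
2. the stopper is pressed home by the ram, the lever being down (value of joint stopper above 0.0105 m and value of joint lever above 0.22 rad and contact force between ram and bottle above 3 N), for 0.1 s.
At the end, for the whole second after the job is handed in: The stopper is home to within 1.5 mm, the bottle stands upright (within 0.05 rad) and still on the slab in the V stop (within 4 mm of its middle line, and within 14 mm of the ram's axis along it), and the lever is up again (below 0.06 rad) (value of joint stopper above 0.0105 m and y of bottle in the frame of guide between -0.004 and 0.004 m and x of bottle in the frame of guide between -0.014 and 0.014 m and angle between bottle's own z axis and vertical below 0.05 rad and height (world z) of bottle below 0.004 m and linear speed of bottle below 0.01 m/s and value of joint lever below 0.06 rad); the robot touches nothing.
It fails at once if the bottle is pressed or knocked against the V stop with more than 13 N (contact force between bottle and guide above 13 N).
It fails at once if the glass is loaded with more than 80 N by the ram (contact force between ram and bottle above 80 N).
It fails at once if the bottle tips by more than 0.2 rad (angle between bottle's own z axis and vertical above 0.2 rad).
It fails at once if the bottle leaves the slab (underside more than 12 mm up) (height (world z) of bottle above 0.012 m).
It fails at once if a bystander is moved by more than 20 mm (distance of any of full_bottle, jar, basin, lid, spoon, dish, funnel from where it was at the start of the episode above 0.02 m).
It also fails if it takes over 58 s, if anything falls off the work surface, if the arm or the gripper's body presses on something with over 40 N, if the wrist force passes 120 N, or if a joint passes its speed limit or range.

## Working session

There is one attempt and no reset: what is moved stays moved. The work goes in short steps, Python scripts to look and compute and a tool call to move; the robot and the scene stay as the last step left them, time stands still between calls to the robot, and variables do not carry over. Pictures are saved under pics/ and viewed, about 8 in all and at most 12, crops included, and the job is handed in when it is done.

Besides the shell and the picture viewer there is one more tool, called after "Call:" by a JSON object that holds its "api" and its "payload", one argument or row to a line. play_rows: Moves the arm, as the interface text tells. Its arguments: {"type":"object","properties":{"series":{"type":"array","items":{"type":"number"}},"force":{"type":"number"}},"required":["series"]}

```bash
mkdir -p pics; ls; python3 - <<'E'
from plant import readout,snapshot,camera_params
import cv2
print(readout.get_state())
for n in("side","top"):
    cv2.imwrite(f"pics/{n}0.png",snapshot(n)[:,:,::-1]); c=camera_params(n); print(n,c)
E
```

```text
pics
{'time_s': 0.0, 'q': array([-7.60765380e+01,  2.79085840e+00,  5.59225833e+00,  9.29342364e+01,
        1.53732522e-03,  8.26781164e+01]), 'joint_vel': array([ 0.0730185 ,  0.03166276, -0.00814064, -0.00210262,  0.02138716,
       -0.01958947]), 'joint_efforts': array([-5.76087059e-04, -3.38781631e+01,  3.20015359e+01,  2.04349961e-02,
       -4.88000023e-05,  3.93099143e-06]), 'tool_pos': array([ 0.19009279, -0.48872219,  0.23014129]), 'ee_rot': array([-9.01315574e+01,  1.84539107e-02, -1.58754677e+02]), 'wrist_force': array([-0.51861415,  1.09840887, -0.23392783]), 'wrist_torque': array([-0.02216119, -0.02012948,  0.03524935]), 'width': 1.0016363336889844}
side {'camera_matrix': array([[441.69458541,   0.        , 277.99350445],
       [  0.        , 441.69458541, 203.3372199 ],
       [  0.        ,   0.        ,   1.        ]]), 'R': array([[-0.69596003, -0.71778593,  0.02056697],
       [-0.36696906,  0.33089959, -0.86939012],
       [ 0.61723039, -0.61260821, -0.49369811]]), 't': array([0.33678345, 0.37678284, 0.96396787])}
top {'camera_matrix': array([[382.23341687,   0.        , 284.88046864],
       [  0.        , 382.23341687, 211.0412332 ],
       [  0.        ,   0.        ,   1.        ]]), 'R': array([[ 5.67967587e-04, -9.99988136e-01,  4.83793877e-03],
       [-9.94159209e-01, -1.08676358e-03, -1.07917958e-01],
       [ 1.07921936e-01, -4.74838748e-03, -9.94148032e-01]]), 't': array([-0.03129207,  0.55253818,  1.23860508])}
```

View pics/side0.png

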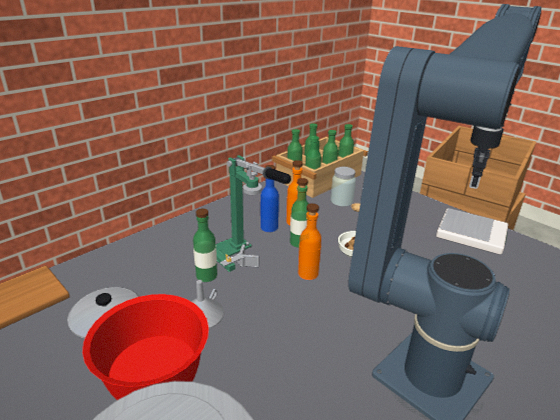

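View pics/top0.png

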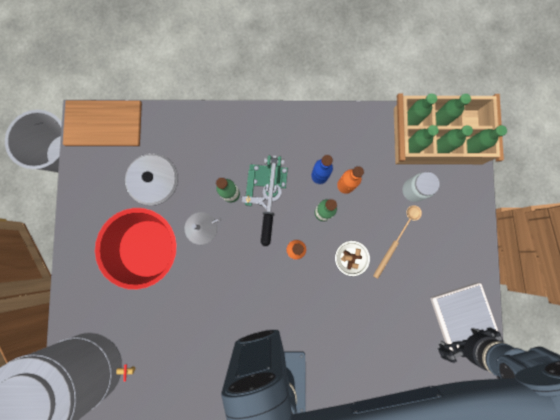

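The pictures show the green press at top (265,190), with its handle at (267,228). The green bottles are at top (228,188) and (326,209). Blue and orange look-alikes stand near the second one. I'll crop in closer.

```bash
python3 - <<'E'
import cv2,numpy as np
a=cv2.imread("pics/top0.png")[140:280,200:380]; b=cv2.imread("pics/side0.png")[145:300,180:350]
a=cv2.resize(a,None,fx=4.2,fy=4.2,interpolation=2)
b=cv2.resize(b,None,fx=3.8,fy=3.8,interpolation=2)
cv2.imwrite("pics/ta.png",a);cv2.imwrite("pics/sb.png",b)
E
```

```text
(no output)
```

View pics/ta.png

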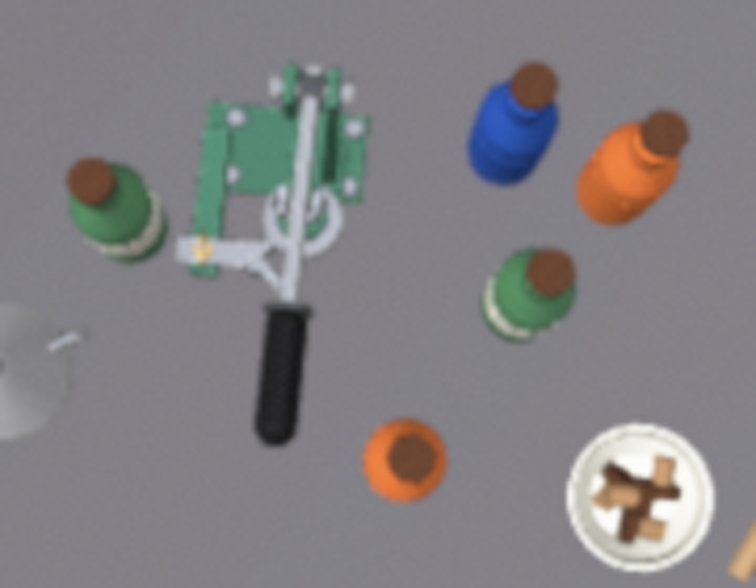

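View pics/sb.png

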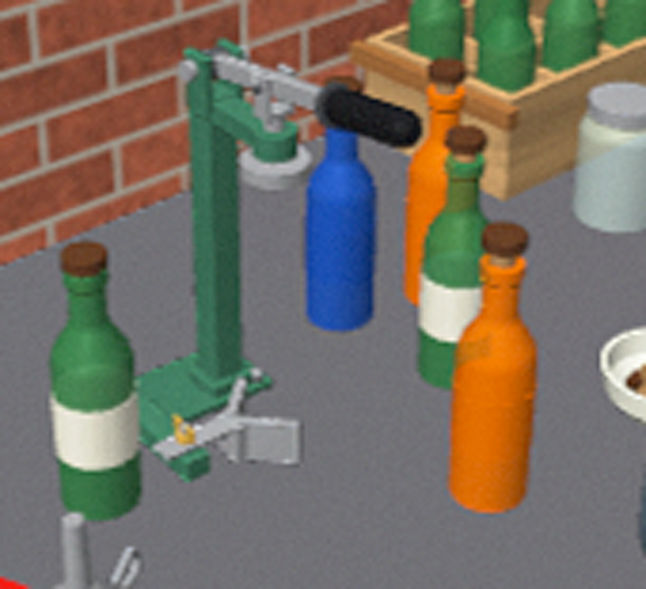

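The target is the right-hand green bottle, because its cork shows proud at side (302,182). The left green one is the stoppered bystander. The handle runs in top from (268,214) to (266,245). Next I'll triangulate the points.

```bash
cat >h.py <<'E'
import numpy as np,cv2
from plant import readout,snapshot,camera_params
C={n:camera_params(n) for n in("side","top")}
def ray(n,p):
    c=C[n];d=c["R"].T@np.linalg.inv(c["camera_matrix"])@[p[0],p[1],1];return -c["R"].T@c["t"],d/np.linalg.norm(d)
def plane(n,p,z):
    o,d=ray(n,p);return o+d*(z-o[2])/d[2]
def tri(pt,ps):
    A=np.zeros((3,3));b=np.zeros(3)
    L=[ray("top",pt),ray("side",ps)]
    for o,d in L:
        P=np.eye(3)-np.outer(d,d);A+=P;b+=P@o
    x=np.linalg.solve(A,b);return x,np.linalg.norm(np.cross(x-L[0][0],L[0][1]))*1e3
def proj(n,X):
    c=C[n];u=c["camera_matrix"]@(c["R"]@np.asarray(X)+c["t"]);return u[:2]/u[2]
E
python3 - <<'E'
from h import *
np.set_printoptions(precision=4,suppress=True)
T=lambda x,y:(x/4.2+200-.4,y/4.2+140-.4)
S=lambda x,y:(x/3.8+180-.4,y/3.8+145-.4)
def show(n,a,b):print(n,*tri(T(*a),S(*b)))
show("stopper",(550,271),(466,136))
show("full stopper",(92,180),(84,252))
show("grip inner",(288,312),(336,103)); show("grip outer",(277,440),(411,128))
show("pivot",(312,82),(190,68))
show("disc",(303,215),(275,162))
show("orangeN",(411,458),(504,232))
print("bottle z.2215",plane("top",T(550,271),.2215))
print("disc edge rim ctr z.24",plane("top",T(303,215),.24))
top=cv2.imread("pics/top0.png");side=cv2.imread("pics/side0.png")
for n,im in(("top",top),("side",side)):
    hsv=cv2.cvtColor(im,cv2.COLOR_BGR2HSV)
    for k,m in (("black",(im.max(2)<45)),("brown",(hsv[...,0]<18)&(hsv[...,1]>100)&(hsv[...,2]<130))):
        q,l,s,c=cv2.connectedComponentsWithStats(m.astype(np.uint8))
        for i in range(1,q):
            if s[i,4]>25 and 180<c[i][0]<380 and 140<c[i][1]<280:
                pc=cv2.minAreaRect(np.argwhere(l==i)[:,::-1].astype(np.float32)); print(n,k,s[i],c[i],pc)
# label-based: bottle base guess
for X in ([0,0,0],):pass
E
```

```text
stopper [ 0.5522 -0.1593  0.2171] 0.1530271255413553
full stopper [0.6161 0.1527 0.2086] 0.9327349867689371
grip inner [0.5147 0.0138 0.3134] 0.4124692026286186
grip outer [0.4371 0.0201 0.3256] 1.3936203103313576
pivot [0.671  0.0053 0.2821] 7.205662042973552
disc [0.5864 0.0066 0.2389] 0.2290079049829412
orangeN [ 0.427  -0.0645  0.2216] 0.741330598719568
bottle z.2215 [ 0.5515 -0.1588  0.2215]
disc edge rim ctr z.24 [0.5864 0.0067 0.24  ]
top black [262 214  11  31 245] [266.6408 228.8816] ((266.6646423339844, 229.01828002929688), (8.171934127807617, 30.589534759521484), 6.34019136428833)
top brown [322 156  10   9  71] [326.8732 159.9577] ((326.5, 160.0), (8.0, 9.0), 90.0)
top brown [352 167  11  10  82] [357.5488 171.4634] ((357.0, 171.5), (9.0, 10.0), 90.0)
top brown [217 178  10  11  83] [221.506  182.9398] ((221.50003051757812, 183.00001525878906), (9.192388534545898, 9.192387580871582), 45.0)
top brown [326 200  10  10  84] [330.6786 204.4048] ((330.5, 204.5), (9.0, 9.0), 90.0)
top brown [293 243  11  12  90] [297.6889 248.5556] ((297.5000305175781, 248.50003051757812), (9.8
[... 1090 characters left out ...]
8.854377746582031, 22.452173233032227), 71.56504821777344)
side brown [297 178  11   8  67] [302.2836 181.5224] ((302.0, 181.5), (7.0, 10.0), 90.0)
side brown [198 188   6  10  29] [200.5517 193.0345] ((200.20001220703125, 192.60000610351562), (9.486830711364746, 3.7947328090667725), 71.56504821777344)
side brown [184 195  10   6  28] [188.1786 197.1429] ((188.36766052246094, 196.77940368652344), (4.115965843200684, 8.746427536010742), 59.03623962402344)
side brown [307 204  12  10  90] [312.3222 207.7889] ((312.1499938964844, 207.55001831054688), (10.75174331665039, 9.17060375213623), 18.43494987487793)
side brown [196 209  12   9  87] [201.6552 212.5172] ((201.5, 213.0), (8.0, 11.0), 90.0)
```

```bash
python3 - <<'E'
from h import *
from scipy.spatial.transform import Rotation as Ro
np.set_printoptions(precision=4,suppress=True)
print("bottle",tri((330.7,204.4),(302.3,181.5)),"orangeBack",tri((357.5,171.5),(297.3,163.7)))
print("grip",tri((266.65,228.95),(277.4,175.4)))
print("dish",plane("top",(352,258.5),.03),"jar",plane("top",(425,184),.12),"spoon",plane("top",(377,275),0),plane("top",(414,213),0.01))
# ram by colour-free check: lever direction from mask rect; V plate ends on z=.036
T=lambda x,y:(x/4.2+199.6,y/4.2+139.6)
for p in((180,248),(255,250)):print(plane("top",T(*p),.036))
S=lambda x,y:(x/3.8+179.6,y/3.8+144.6)
for p in((243,380),(232,422),(300,424)):print("V side",plane("side",S(*p),.036))
th=np.radians(85);gx=np.array([np.cos(th),np.sin(th),0]);gy=np.array([-gx[1],gx[0],0]);z=np.array([0,0,1])
R0=Ro.from_euler("xyz",readout.get_state()["ee_rot"],degrees=True);M=R0.as_matrix();print(M)
y=(gx-z)/2**.5
for s in(1,-1):
    zt=s*gy;R=np.column_stack([np.cross(y,zt),y,zt])
    print(s,np.degrees((R0.inv()*Ro.from_matrix(R)).as_rotvec())/5, "xt",R[:,0])
print("shift to .5,-.3,.27 in tool units",M.T@(np.array([.5,-.3,.28])-[.19,-.489,.23])/.03)
E
```

```text
bottle (array([ 0.5521, -0.16  ,  0.2132]), np.float64(0.37610569100496133)) orangeBack (array([ 0.6471, -0.238 ,  0.2145]), np.float64(0.32287892741269464))
grip (array([0.476 , 0.0176, 0.3183]), np.float64(0.9109469376891068))
dish [ 0.3963 -0.2509  0.03  ] jar [ 0.6279 -0.4663  0.12  ] spoon [ 0.3412 -0.3389  0.    ] [ 0.5486 -0.4667  0.01  ]
[0.5931 0.1098 0.036 ]
[0.5915 0.0506 0.036 ]
V side [0.6183 0.0141 0.036 ]
V side [0.5817 0.0559 0.036 ]
V side [0.545  0.0197 0.036 ]
[[-0.932  -0.0005  0.3624]
 [-0.3624  0.0021 -0.932 ]
 [-0.0003 -1.     -0.0022]]
1 [-9.0347 21.8614 -5.6076] xt [0.0616 0.7044 0.7071]
-1 [ -4.9759 -12.0681   8.017 ] xt [-0.0616 -0.7044 -0.7071]
shift to .5,-.3,.27 in tool units [-11.9144  -1.659   -2.131 ]
```

Call:
{"api": "play_rows", "payload": {
  "series": [0,0,0,-0.5,-0.3,-0.1,135,0,0,0,-1,-0.3,-0.18,135,0,0,0,-1,-0.3,-0.18,135,0,0,0,-1,-0.3,-0.18,135,0,0,0,-1,-0.3,-0.18,135],
  "force": 20
}}

```text
time_s: 0.52
tool_pos: [0.3079, -0.4165, 0.2761]
ee_rot: [-90.1, -0.0, -158.8]
wrist_force: [-0.1, -1.1, -0.4]
width: 0.468
```

Call:
{"api": "play_rows", "payload": {
  "series": [0,0,0,-1,-0.2,-0.18,135,0,0,0,-1,0,-0.18,135,0,0,0,-1,0,-0.18,135,0,0,0,-1,0,-0.18,135,0,0,0,-1,0,-0.18,135]
}}

```text
time_s: 0.93
tool_pos: [0.4382, -0.3368, 0.2818]
ee_rot: [-90.0, -0.0, -158.8]
wrist_force: [-0.5, -0.4, 0.3]
width: 0.472
```

Call:
{"api": "play_rows", "payload": {
  "series": [0,0,0,-1,0,-0.18,135,0,0,0,-1,0,-0.18,135,0,0,0,-0.4,0,-0.2,135,-0.31,-0.755,0.5,0,0,0,135,-0.31,-0.755,0.5,0,0,0,135]
}}

```text
time_s: 1.35
tool_pos: [0.4991, -0.2943, 0.2819]
ee_rot: [-92.9, 5.3, -150.9]
wrist_force: [0.2, -0.3, -0.4]
width: 0.469
```

Call:
{"api": "play_rows", "payload": {
  "series": [-0.31,-0.755,0.5,0,0,0,135,-0.31,-0.755,0.5,0,0,0,135,-0.31,-0.755,0.5,0,0,0,135,-0.31,-0.755,0.5,0,0,0,135,-0.31,-0.755,0.5,0,0,0,135]
}}

```text
time_s: 1.77
tool_pos: [0.4975, -0.2964, 0.2824]
ee_rot: [-96.7, 19.4, -133.0]
wrist_force: [-0.5, -0.9, -0.6]
width: 0.471
```

Call:
{"api": "play_rows", "payload": {
  "series": [-0.31,-0.755,0.5,0,0,0,135,-0.31,-0.755,0.5,0,0,0,135,-0.31,-0.755,0.5,0,0,0,135,-0.31,-0.755,0.5,0,0,0,135,-0.31,-0.755,0.5,0,0,0,135]
}}

```text
time_s: 2.18
tool_pos: [0.4975, -0.2966, 0.2822]
ee_rot: [-95.7, 34.1, -113.6]
wrist_force: [0.2, 0.0, 0.2]
width: 0.475
```

Call:
{"api": "play_rows", "payload": {
  "series": [-0.31,-0.755,0.5,0,0,0,135,-0.31,-0.755,0.5,0,0,0,135,-0.31,-0.755,0.5,0,0,0,135,-0.31,-0.755,0.5,0,0,0,135,0,0,0,0,0,0,135]
}}

```text
time_s: 2.6
tool_pos: [0.4941, -0.2892, 0.2682]
ee_rot: [-89.7, 44.5, -95.2]
wrist_force: [1.4, 0.4, -1.6]
width: 0.469
```

```bash
cat >>h.py <<'E'
from scipy.spatial.transform import Rotation as Ro
np.set_printoptions(precision=4,suppress=True)
def goto(*pts,rot=None):
    s=readout.get_state();R=Ro.from_euler("xyz",s["ee_rot"] if rot is None else rot,degrees=True).as_matrix()
    print(s["time_s"],s["tool_pos"],s["ee_rot"],s["q"],s["wrist_force"]);p=s["tool_pos"]
    for w in pts: print("->",w,R.T@(np.array(w)-p)/.03);p=np.array(w)
E
python3 -c "
from h import *
goto((.5455,-.235,.268),(.5455,-.235,.027))"
```

```text
2.6 [ 0.4941 -0.2892  0.2682] [-89.6879  44.5054 -95.1532] [-52.663   41.8333  47.4523 131.3582  28.5219  33.2485] [ 1.3707  0.3911 -1.6374]
-> (0.5455, -0.235, 0.268) [-1.3892  1.3835  1.5351]
-> (0.5455, -0.235, 0.027) [ 5.6312  5.7292 -0.0312]
```

Call:
{"api": "play_rows", "payload": {
  "series": [0,0,0,-0.46,0.46,0.5,135,0,0,0,-0.46,0.46,0.5,135,0,0,0,-0.46,0.46,0.5,135,0,0,0,0,0,0,135]
}}

```text
time_s: 2.93
tool_pos: [0.5471, -0.231, 0.2738]
ee_rot: [-89.2, 44.2, -94.7]
wrist_force: [-0.1, 0.1, 0.2]
width: 0.471
```

```bash
python3 -c "
from h import *
goto((.5455,-.235,.268),(.5455,-.235,.12))
cv2.imwrite('pics/s1.png',snapshot('side')[:,:,::-1])"
```

```text
2.9333 [ 0.5471 -0.231   0.2738] [-89.2156  44.2088 -94.7345] [-46.1595  40.0263  45.9537 128.1092  32.1299  39.3963] [-0.1288  0.1393  0.2164]
-> (0.5455, -0.235, 0.268) [ 0.2344  0.0425 -0.0412]
-> (0.5455, -0.235, 0.12) [ 3.4399  3.5359 -0.0484]
```

View pics/s1.png

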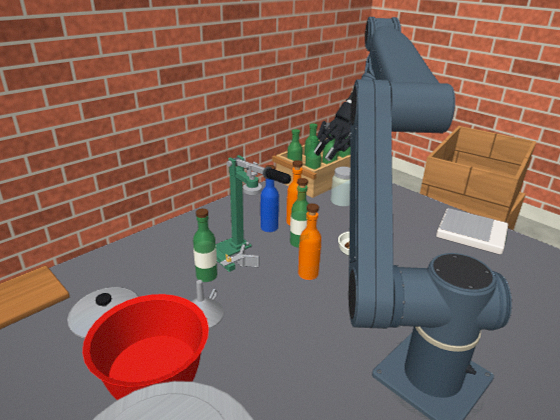

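The gripper shows at side (335,125), tilted and half open, clear of the bottles. Descending now.

Call:
{"api": "play_rows", "payload": {
  "series": [0,0,0,0.8,0.72,0,135,0,0,0,0.8,0.72,0,135,0,0,0,0.72,0.72,0,135,0,0,0,0.72,0.72,0,135,0,0,0,0,0,0,135]
}}

```text
time_s: 3.4
tool_pos: [0.5428, -0.239, 0.1403]
ee_rot: [-90.1, 44.5, -95.5]
wrist_force: [-0.0, 0.2, -1.0]
width: 0.473
```

Call:
{"api": "play_rows", "payload": {
  "series": [0,0,0,0.7,0.72,0,135,0,0,0,0.7,0.72,0,135,0,0,0,0.7,0.7,0,135,0,0,0,0,0,0,135]
}}

```text
time_s: 3.73
tool_pos: [0.5441, -0.2394, 0.0527]
ee_rot: [-89.9, 44.4, -95.3]
wrist_force: [-1.8, -0.0, -0.1]
width: 0.469
```

```bash
python3 -c "
from h import *
goto((.5455,-.235,.028),(.549,-.20,.028))
"
```

```text
3.7333 [ 0.5441 -0.2394  0.0527] [-89.856   44.4067 -95.3359] [-46.8005  43.574   25.8325 105.1188  31.7375  39.0107] [-1.8241 -0.0351 -0.0936]
-> (0.5455, -0.235, 0.028) [0.4698 0.694  0.0315]
-> (0.549, -0.2, 0.028) [-0.8376  0.8204  0.0056]
```

Call:
{"api": "play_rows", "payload": {
  "series": [0,0,0,0.47,0.69,0.03,135,0,0,0,0,0,0,135,0,0,0,-0.42,0.41,0,135,0,0,0,-0.42,0.41,0,135,0,0,0,0,0,0,135]
}}

```text
time_s: 4.15
tool_pos: [0.5521, -0.1992, 0.0359]
ee_rot: [-89.2, 44.2, -94.8]
wrist_force: [-0.1, -0.2, 0.3]
width: 0.474
```

Call:
{"api": "play_rows", "payload": {
  "series": [0,0,0,-0.07,0.07,0,135,0,0,0,-0.07,0.07,0,135,0,0,0,-0.07,0.07,0,135,0,0,0,0,0,0,135]
}}

```text
time_s: 4.48
tool_pos: [0.5525, -0.1925, 0.0329]
ee_rot: [-89.2, 44.2, -94.9]
wrist_force: [-0.9, -0.2, -0.6]
width: 0.468
```

Call:
{"api": "play_rows", "payload": {
  "series": [0,0,0,-0.07,0.07,0,135,0,0,0,-0.07,0.07,0,135,0,0,0,-0.07,0.07,0,135,0,0,0,0,0,0,135]
}}

```text
time_s: 4.82
tool_pos: [0.553, -0.1829, 0.032]
ee_rot: [-89.3, 44.2, -94.9]
wrist_force: [-0.6, -1.4, 0.5]
width: 0.473
```

```bash
python3 -c "
from h import *
goto()
a=snapshot('side')[120:290,200:380,::-1];b=snapshot('top')[140:310,230:410,::-1]
cv2.imwrite('pics/s2.png',cv2.resize(np.hstack([a,b]),None,fx=2.2,fy=2.2,interpolation=2))"
```

```text
4.8167 [ 0.553  -0.1829  0.032 ] [-89.308   44.2064 -94.9061] [-42.9042  39.0523  16.8376  98.1358  33.838   42.8501] [-0.5778 -1.3947  0.4836]
```

View pics/s2.png

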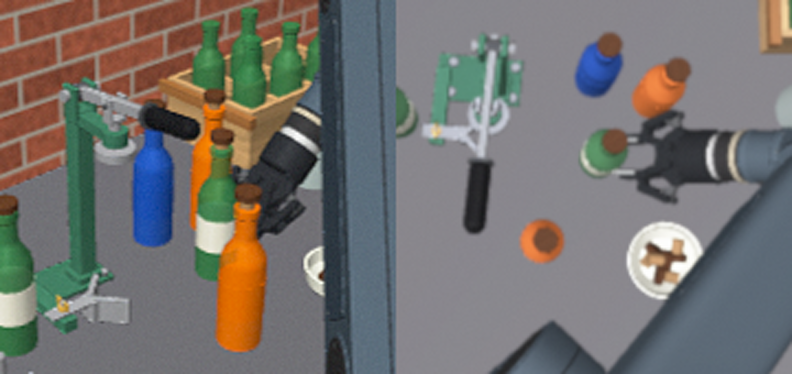

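The cradle is closed up behind the bottle at top (604,152 in the crop), with the gripper clear of its neighbours. I'll push with a slow lateral drift of about 16 mm onto the V's middle line.

Call:
{"api": "play_rows", "payload": {
  "series": [0,0,0,-0.06,0.1,0.02,135,0,0,0,-0.07,0.15,0.025,135,0,0,0,-0.144,0.141,0.025,135,0,0,0,-0.144,0.141,0.025,135,0,0,0,-0.144,0.141,0.025,135]
}}

```text
time_s: 5.33
tool_pos: [0.5591, -0.1569, 0.0291]
ee_rot: [-89.3, 44.2, -94.9]
wrist_force: [-1.4, -1.3, 0.2]
width: 0.47
```

Call:
{"api": "play_rows", "payload": {
  "series": [0,0,0,-0.144,0.141,0.025,135,0,0,0,-0.144,0.141,0.025,135,0,0,0,-0.144,0.141,0.025,135,0,0,0,-0.144,0.141,0.025,135,0,0,0,-0.144,0.141,0.025,135]
}}

```text
time_s: 5.75
tool_pos: [0.5661, -0.1271, 0.0292]
ee_rot: [-89.2, 44.2, -94.9]
wrist_force: [0.1, -1.4, -1.0]
width: 0.469
```

Call:
{"api": "play_rows", "payload": {
  "series": [0,0,0,-0.144,0.141,0.025,135,0,0,0,-0.144,0.141,0.025,135,0,0,0,-0.144,0.141,0.025,135,0,0,0,-0.144,0.141,0.025,135,0,0,0,-0.144,0.141,0.025,135]
}}

```text
time_s: 6.17
tool_pos: [0.5725, -0.0976, 0.0292]
ee_rot: [-89.3, 44.2, -94.9]
wrist_force: [-0.7, -1.7, -0.7]
width: 0.47
```

```bash
python3 -c "
from h import *
goto((.5735,-.057,.028))
for i,n in enumerate(('top',)):
    im=snapshot(n)[:,:,::-1];cv2.imwrite('pics/t3.png',im)
hsv=cv2.cvtColor(im,cv2.COLOR_BGR2HSV);m=((hsv[...,0]<18)&(hsv[...,1]>100)&(hsv[...,2]<130)).astype(np.uint8)
q,l,s,c=cv2.connectedComponentsWithStats(m)
for i in range(1,q):
    if s[i,4]>25 and 240<c[i][0]<340 and 140<c[i][1]<260: print(c[i],plane('top',c[i],.2195))
"
```

```text
6.1667 [ 0.5725 -0.0976  0.0292] [-89.2741  44.1953 -94.8985] [-35.9617  33.4017   8.5991  91.1428  37.1303  50.3831] [-0.7021 -1.7191 -0.6745]
-> (0.5735, -0.057, 0.028) [-0.9406  0.9681 -0.0942]
[326.8143 159.9286] [ 0.6793 -0.1499  0.2195]
[299.7108 196.4578] [ 0.5736 -0.0719  0.2195]
[297.7412 248.6118] [ 0.4266 -0.0659  0.2195]
```

```bash
python3 -c "
from h import *
im=snapshot('side')[150:275,215:325,::-1].copy()
cv2.imwrite('pics/s4.png',cv2.resize(im,None,fx=4.8,fy=4.8,interpolation=2))"
```

```text
(no output)
```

View pics/s4.png

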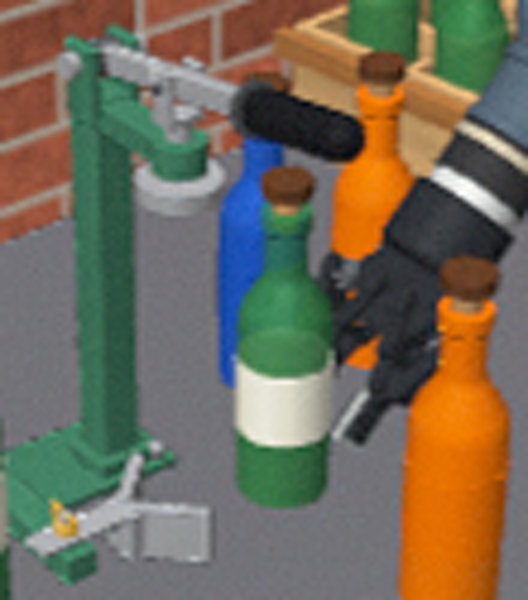

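```bash
python3 -c "
from h import *
S=lambda x,y:(215+x/4.8-.4,150+y/4.8-.4)
print('ram',plane('side',S(180.5,191),.233))
for n,p,z in(('nearend top',(212,507),.036),('nearend bot',(208,563),0),('apex',(131,502),.036),('farend',(143,456),.036)):print(n,plane('side',S(*p),z))
print('bottle',plane('side',S(288,178),.2235),'base c',plane('side',S(282,484),0))
"
```

```text
ram [0.5848 0.007  0.233 ]
nearend top [0.548  0.0162 0.036 ]
nearend bot [0.5438 0.0233 0.    ]
apex [0.5847 0.0487 0.036 ]
farend [0.6166 0.0122 0.036 ]
bottle [ 0.5686 -0.0624  0.2235] base c [ 0.5726 -0.0661  0.    ]
```

V apex shows at crop (131,502) and the near plate's end at (212,507), so the V stands near its middle setting with its midline at x≈0.584. Contact should come after about 75 mm, so I'll go 55 mm and then creep.

Call:
{"api": "play_rows", "payload": {
  "series": [0,0,0,-0.12,0.118,0.012,135,0,0,0,-0.12,0.118,0.012,135,0,0,0,-0.12,0.118,0.012,135,0,0,0,-0.12,0.118,0.012,135,0,0,0,-0.12,0.118,0.012,135]
}}

```text
time_s: 6.68
tool_pos: [0.5767, -0.0728, 0.0292]
ee_rot: [-89.3, 44.2, -94.9]
wrist_force: [-0.9, -1.8, 0.8]
width: 0.473
```

Call:
{"api": "play_rows", "payload": {
  "series": [0,0,0,-0.12,0.118,0.012,135,0,0,0,-0.12,0.118,0.012,135,0,0,0,-0.12,0.118,0.012,135,0,0,0,-0.12,0.118,0.012,135,0,0,0,-0.12,0.118,0.012,135]
}}

```text
time_s: 7.1
tool_pos: [0.5808, -0.0477, 0.029]
ee_rot: [-89.3, 44.2, -94.9]
wrist_force: [0.1, -2.0, 0.5]
width: 0.473
```

```bash
cat >>h.py <<'E'
def stop(z=.2195):
    im=snapshot('top')[:,:,::-1]
    hsv=cv2.cvtColor(np.ascontiguousarray(im),cv2.COLOR_BGR2HSV);m=((hsv[...,0]<18)&(hsv[...,1]>100)&(hsv[...,2]<130)).astype(np.uint8)
    q,l,s,c=cv2.connectedComponentsWithStats(m)
    for i in range(1,q):
        if s[i,4]>8 and 240<c[i][0]<315 and 160<c[i][1]<230: print(s[i],c[i],plane('top',c[i],z))
E
python3 -c "
from h import *
goto();stop()"
```

```text
7.1 [ 0.5808 -0.0477  0.029 ] [-89.2644  44.1975 -94.8915] [-31.726   30.3172   4.4412  87.0506  38.8884  55.2748] [ 0.144  -1.9617  0.5227]
[281 189   7  10  51] [283.9412 193.8235] [ 0.5811 -0.0272  0.2195]
```

Call:
{"api": "play_rows", "payload": {
  "series": [0,0,0,-0.072,0.07,0,135,0,0,0,-0.072,0.07,0,135,0,0,0,-0.072,0.07,0,135,0,0,0,-0.072,0.07,0,135,0,0,0,-0.048,0.047,0,135]
}}

```text
time_s: 7.57
tool_pos: [0.582, -0.0339, 0.0289]
ee_rot: [-89.3, 44.2, -94.9]
wrist_force: [-0.7, -2.1, 0.5]
width: 0.472
```

Call:
{"api": "play_rows", "payload": {
  "series": [0,0,0,-0.024,0.0235,0,135,0,0,0,-0.024,0.0235,0,135,0,0,0,-0.024,0.0235,0,135]
}}

```text
time_s: 7.82
tool_pos: [0.5823, -0.0312, 0.0289]
ee_rot: [-89.3, 44.2, -94.9]
wrist_force: [-0.5, -1.2, -0.2]
width: 0.473
```

Call:
{"api": "play_rows", "payload": {
  "series": [0,0,0,-0.024,0.0235,0,135,0,0,0,-0.024,0.0235,0,135,0,0,0,-0.024,0.0235,0,135]
}}

```text
time_s: 8.07
tool_pos: [0.5826, -0.0282, 0.0289]
ee_rot: [-89.3, 44.2, -94.9]
wrist_force: [0.2, -2.8, 0.4]
width: 0.472
```

Call:
{"api": "play_rows", "payload": {
  "series": [0,0,0,-0.012,0.012,0,135,0,0,0,-0.012,0.012,0,135,0,0,0,-0.012,0.012,0,135]
}}

```text
time_s: 8.32
tool_pos: [0.5828, -0.0267, 0.0289]
ee_rot: [-89.3, 44.2, -94.9]
wrist_force: [-1.1, -1.4, 0.7]
width: 0.473
```

Call:
{"api": "play_rows", "payload": {
  "series": [0,0,0,-0.012,0.012,0,135,0,0,0,-0.012,0.012,0,135,0,0,0,-0.012,0.012,0,135]
}}

```text
time_s: 8.57
tool_pos: [0.5829, -0.0251, 0.0289]
ee_rot: [-89.3, 44.2, -94.9]
wrist_force: [-0.6, -1.5, 0.3]
width: 0.47
```

Call:
{"api": "play_rows", "payload": {
  "series": [0,0,0,-0.012,0.012,0,135,0,0,0,-0.012,0.012,0,135,0,0,0,-0.012,0.012,0,135]
}}

```text
time_s: 8.82
tool_pos: [0.583, -0.0237, 0.0288]
ee_rot: [-89.3, 44.2, -94.9]
wrist_force: [-0.9, -3.4, 0.8]
width: 0.472
```

Call:
{"api": "play_rows", "payload": {
  "series": [0,0,0,-0.012,0.012,0,135,0,0,0,0,0,0,135]
}}

```text
time_s: 8.98
tool_pos: [0.583, -0.0235, 0.0287]
ee_rot: [-89.3, 44.1, -94.9]
wrist_force: [-1.3, -2.7, 1.5]
width: 0.467
```

Call:
{"api": "play_rows", "payload": {
  "series": [0,0,0,-0.012,0.012,0,135,0,0,0,0,0,0,135]
}}

```text
time_s: 9.15
tool_pos: [0.583, -0.0231, 0.0287]
ee_rot: [-89.3, 44.1, -94.9]
wrist_force: [-1.8, -4.0, 1.6]
width: 0.469
```

Call:
{"api": "play_rows", "payload": {
  "series": [0,0,0,-0.012,0.012,0,135,0,0,0,0,0,0,135]
}}

```text
time_s: 9.32
tool_pos: [0.5829, -0.0228, 0.0287]
ee_rot: [-89.3, 44.1, -94.9]
wrist_force: [-2.0, -5.6, 1.5]
width: 0.47
```

Call:
{"api": "play_rows", "payload": {
  "series": [0,0,0,0,0,0,135]
}}

```text
time_s: 9.4
tool_pos: [0.5829, -0.0228, 0.0287]
ee_rot: [-89.3, 44.1, -94.9]
wrist_force: [-1.8, -5.6, 1.2]
width: 0.471
```

Call:
{"api": "play_rows", "payload": {
  "series": [0,0,0,0,0,-0.015,135,0,0,0,0,0,0,135]
}}

```text
time_s: 9.57
tool_pos: [0.5827, -0.0227, 0.0287]
ee_rot: [-89.3, 44.1, -94.9]
wrist_force: [-0.8, -5.2, 0.9]
width: 0.473
```

Call:
{"api": "play_rows", "payload": {
  "series": [0,0,0,0,0,-0.015,135,0,0,0,0,0,0,135]
}}

```text
time_s: 9.73
tool_pos: [0.5824, -0.0225, 0.0288]
ee_rot: [-89.3, 44.2, -94.9]
wrist_force: [-0.9, -4.4, 0.3]
width: 0.469
```

Call:
{"api": "play_rows", "payload": {
  "series": [0,0,0,0,0,0,135,0,0,0,0,0,0,135]
}}

```text
time_s: 9.9
tool_pos: [0.5824, -0.0225, 0.0287]
ee_rot: [-89.3, 44.2, -94.9]
wrist_force: [-1.3, -4.9, 0.3]
width: 0.472
```

```bash
python3 -c "
from h import *
goto();stop()
im=snapshot('side')[150:275,200:310,::-1];im2=snapshot('top')[140:265,230:340,::-1]
cv2.imwrite('pics/s5.png',cv2.resize(np.hstack([im,im2]),None,fx=3.6,fy=3.6,interpolation=2))"
```

```text
9.9 [ 0.5824 -0.0225  0.0287] [-89.2551  44.1514 -94.8975] [-29.6017  28.5815   2.1299  84.8178  39.6567  57.8512] [-1.3278 -4.9431  0.3497]
```

View pics/s5.png

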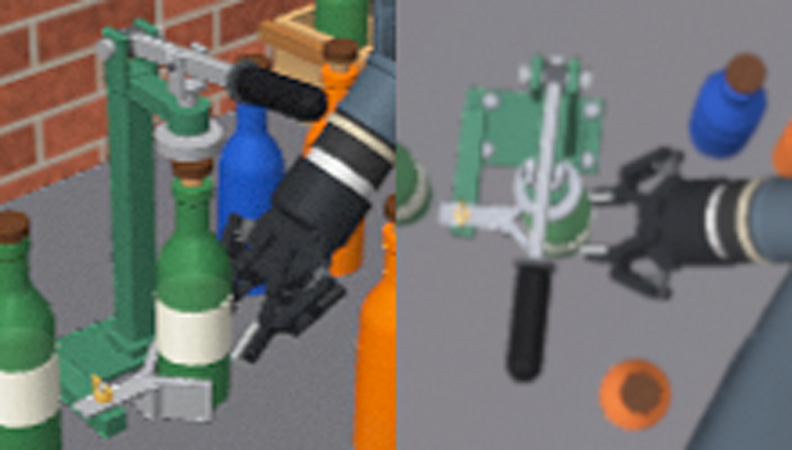

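The bottle sits between the plates (side crop 190,380) under the disc. I'll nudge once more to confirm it bears on both plates.

Call:
{"api": "play_rows", "payload": {
  "series": [0,0,0,-0.01,0.01,-0.01,135,0,0,0,0,0,0,135]
}}

```text
time_s: 10.22
tool_pos: [0.5821, -0.0221, 0.0287]
ee_rot: [-89.3, 44.1, -94.9]
wrist_force: [-1.6, -6.5, 1.5]
width: 0.47
```

Call:
{"api": "play_rows", "payload": {
  "series": [0,0,0,-0.01,0.01,0,135,0,0,0,0,0,0,135]
}}

```text
time_s: 10.38
tool_pos: [0.5821, -0.022, 0.0287]
ee_rot: [-89.3, 44.1, -94.9]
wrist_force: [-0.8, -6.0, 2.3]
width: 0.473
```

Call:
{"api": "play_rows", "payload": {
  "series": [0,0,0,0,0,-0.01,135,0,0,0,0,0,0,135,0,0,0,0,0,0,135]
}}

```text
time_s: 10.63
tool_pos: [0.5819, -0.0218, 0.0287]
ee_rot: [-89.2, 44.1, -94.9]
wrist_force: [-1.1, -5.5, 2.0]
width: 0.47
```

The readings could still fit sliding along the far plate alone, so I'll keep shifting sideways until the near plate answers.

Call:
{"api": "play_rows", "payload": {
  "series": [0,0,0,0,0,-0.02,135,0,0,0,0,0,0,135]
}}

```text
time_s: 10.8
tool_pos: [0.5813, -0.0213, 0.0287]
ee_rot: [-89.3, 44.2, -94.9]
wrist_force: [-0.1, -4.3, 1.5]
width: 0.47
```

Call:
{"api": "play_rows", "payload": {
  "series": [0,0,0,0,0,-0.02,135,0,0,0,0,0,0,135]
}}

```text
time_s: 10.97
tool_pos: [0.5809, -0.0211, 0.0288]
ee_rot: [-89.2, 44.2, -94.9]
wrist_force: [0.6, -3.4, -0.5]
width: 0.47
```

Call:
{"api": "play_rows", "payload": {
  "series": [0,0,0,0,0,-0.02,135,0,0,0,0,0,0,135]
}}

```text
time_s: 11.13
tool_pos: [0.5806, -0.0211, 0.0289]
ee_rot: [-89.1, 44.2, -94.8]
wrist_force: [2.7, -4.4, -0.3]
width: 0.473
```

Call:
{"api": "play_rows", "payload": {
  "series": [0,0,0,0,0,0,135,0,0,0,0,0,0,135]
}}

```text
time_s: 11.3
tool_pos: [0.5806, -0.0211, 0.0289]
ee_rot: [-89.2, 44.2, -94.8]
wrist_force: [3.2, -4.0, 0.2]
width: 0.473
```

The near plate now answers: the sideways force flipped to +3 N and motion stalled. I'll ease back to balance and press lightly forward.

Call:
{"api": "play_rows", "payload": {
  "series": [0,0,0,0,0,0.017,135,0,0,0,0,0,0,135]
}}

```text
time_s: 11.47
tool_pos: [0.5807, -0.0211, 0.0288]
ee_rot: [-89.2, 44.2, -94.9]
wrist_force: [2.2, -5.0, -0.5]
width: 0.47
```

Call:
{"api": "play_rows", "payload": {
  "series": [0,0,0,-0.01,0.01,0,135,0,0,0,0,0,0,135]
}}

```text
time_s: 11.63
tool_pos: [0.5807, -0.021, 0.0288]
ee_rot: [-89.2, 44.1, -94.9]
wrist_force: [1.3, -5.5, 0.0]
width: 0.468
```

Call:
{"api": "play_rows", "payload": {
  "series": [0,0,0,-0.01,0.01,0,135,0,0,0,0,0,0,135]
}}

```text
time_s: 11.8
tool_pos: [0.5807, -0.0209, 0.0288]
ee_rot: [-89.2, 44.1, -94.9]
wrist_force: [2.5, -5.9, 0.8]
width: 0.473
```

Call:
{"api": "play_rows", "payload": {
  "series": [0,0,0,0,0,0,135,0,0,0,0,0,0,135]
}}

```text
time_s: 11.97
tool_pos: [0.5808, -0.0209, 0.0288]
ee_rot: [-89.2, 44.1, -94.9]
wrist_force: [1.5, -6.2, -0.1]
width: 0.467
```

The bottle bears on both plates: y −6 N, balanced sideways, and no more advance. Retreat, rise and turn the tool upright.

Call:
{"api": "play_rows", "payload": {
  "series": [0,0,0,0.048,-0.047,0,135,0,0,0,0.12,-0.118,0,135,0,0,0,0.24,-0.235,0,135,0,0,0,0.48,-0.47,0,135,0,0,0,0.6,-0.59,0,135]
}}

```text
time_s: 12.38
tool_pos: [0.5733, -0.081, 0.0289]
ee_rot: [-89.5, 44.3, -94.9]
wrist_force: [0.5, -0.2, 0.3]
width: 0.471
```

Call:
{"api": "play_rows", "payload": {
  "series": [0,0,0,0.7,-0.69,0,135,0,0,0,0.7,-0.69,0,135,0,0,0,-0.3,-0.69,0,135,0,0,0,-0.7,-0.71,0,255,0,0,0,-0.7,-0.71,0,255]
}}

```text
time_s: 12.8
tool_pos: [0.566, -0.1489, 0.1096]
ee_rot: [-89.7, 44.4, -95.3]
wrist_force: [0.1, -0.2, -1.0]
width: 0.197
```

Call:
{"api": "play_rows", "payload": {
  "series": [0,0,0,-0.7,-0.71,0,255,0,0,0,-0.7,-0.71,0,255,0,0,0,-0.7,-0.71,0,255,0,0,0,-0.7,-0.71,0,255,0,0,0,-0.7,-0.71,0,255]
}}

```text
time_s: 13.22
tool_pos: [0.5656, -0.147, 0.2612]
ee_rot: [-89.4, 44.3, -95.0]
wrist_force: [1.5, 0.6, -0.5]
width: 0.0
```

Call:
{"api": "play_rows", "payload": {
  "series": [0,0,0,-0.7,-0.71,0,255,0,0,0,-0.7,-0.71,0,255,0,0,0,-0.7,-0.71,0,255,0,0,0,-0.7,-0.71,0,255,0,0,0,0,0,0,255]
}}

```text
time_s: 13.63
tool_pos: [0.5635, -0.1394, 0.3732]
ee_rot: [-87.7, 43.5, -94.4]
wrist_force: [-0.3, 0.8, 1.5]
width: -0.0
```

```bash
python3 -c "
from h import *
goto((.48,-.13,.38));
im=snapshot('side')[150:275,180:310,::-1];im2=snapshot('top')[140:265,210:340,::-1]
cv2.imwrite('pics/s6.png',cv2.resize(np.hstack([im,im2]),None,fx=3,fy=3,interpolation=2))"
```

```text
13.6333 [ 0.5635 -0.1394  0.3732] [-87.72    43.4736 -94.4124] [-39.5587  32.3465  47.232  131.4927  35.8058  47.0265] [-0.2775  0.8337  1.5035]
-> (0.48, -0.13, 0.38) [-0.2278 -0.2072 -2.7924]
```

View pics/s6.png

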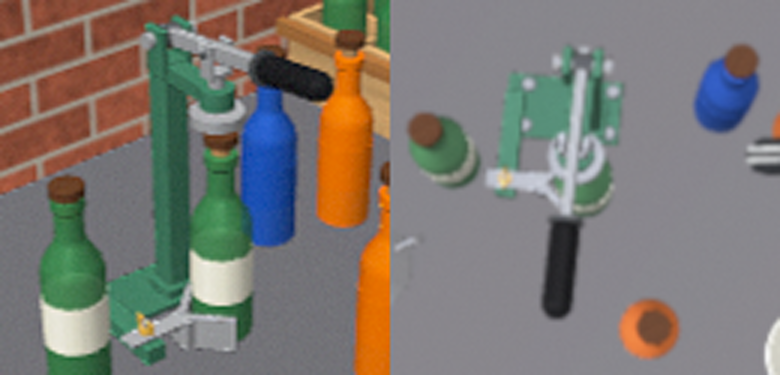

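The bottle stands in the V under the disc and the gripper is clear. Turning the tool upright now.

Call:
{"api": "play_rows", "payload": {
  "series": [0,0,-0.92,0,0,0,255,0,0,-0.92,0,0,0,255,0,0,-0.92,0,0,0,255,0,0,-0.92,0,0,0,255,0,0,-0.92,0,0,0,255]
}}

```text
time_s: 14.15
tool_pos: [0.5615, -0.1395, 0.3664]
ee_rot: [-89.2, 20.7, -95.7]
wrist_force: [-0.1, 0.9, -0.0]
width: -0.002
```

Call:
{"api": "play_rows", "payload": {
  "series": [0,0,-0.92,0,0,0,255,0,0,-0.92,0,0,0,255,0,0,-0.92,0,0,0,255,0,0,-0.92,0,0,0,255,0,0,0,0,0,0,255]
}}

```text
time_s: 14.57
tool_pos: [0.5616, -0.1363, 0.3674]
ee_rot: [-89.1, 2.4, -95.7]
wrist_force: [1.3, -0.9, 0.5]
width: 0.004
```

```bash
python3 -c "
from h import *
goto((.476,-.13,.39),(.476,.0176,.39),(.476,.0176,.35));"
```

```text
14.5667 [ 0.5616 -0.1363  0.3674] [-89.1293   2.3699 -95.6679] [-21.6704  16.0466  36.6958 110.4651   2.518   74.0195] [ 1.3276 -0.8568  0.4886]
-> (0.476, -0.13, 0.39) [ 0.0426 -0.7984 -2.8497]
-> (0.476, 0.0176, 0.39) [-4.8918  0.195  -0.4889]
-> (0.476, 0.0176, 0.35) [ 0.0551  1.332  -0.0202]
```

Call:
{"api": "play_rows", "payload": {
  "series": [0,0,-0.5,0,-0.25,-0.9,255,0,0,0,0,-0.25,-0.95,255,0,0,0,0,-0.25,-0.95,255,0,0,0,-0.5,0,-0.05,255,0,0,0,-0.8,0.03,-0.08,255]
}}

```text
time_s: 14.98
tool_pos: [0.4769, -0.093, 0.3874]
ee_rot: [-89.1, -0.1, -96.2]
wrist_force: [1.4, 0.2, -1.0]
width: 0.001
```

Call:
{"api": "play_rows", "payload": {
  "series": [0,0,0,-0.9,0.04,-0.08,255,0,0,0,-0.9,0.04,-0.09,255,0,0,0,-0.9,0.04,-0.09,255,0,0,0,-0.8,0.04,-0.08,255,0,0,0,0,0,0,255]
}}

```text
time_s: 15.4
tool_pos: [0.4784, 0.0169, 0.3808]
ee_rot: [-89.3, 0.1, -95.7]
wrist_force: [-0.1, -0.1, -0.7]
width: 0.005
```

```bash
python3 -c "
from h import *
goto((.476,.0176,.39),(.476,.0176,.345));"
```

```text
15.4 [0.4784 0.0169 0.3808] [-89.2885   0.0535 -95.7396] [ -6.0487   0.6596  21.1339 109.7631   0.0574  89.6916] [-0.1371 -0.0731 -0.6675]
-> (0.476, 0.0176, 0.39) [-0.0155 -0.3064 -0.0785]
-> (0.476, 0.0176, 0.345) [ 0.0014  1.4999 -0.0186]
```

Positioned above the grip. Down to about 0.340, then push in steps while watching the force.

Call:
{"api": "play_rows", "payload": {
  "series": [0,0,0,0,0.5,-0.07,255,0,0,0,0,0.5,0,255,0,0,0,0,0.3,0,255,0,0,0,0,0.15,0,255,0,0,0,0,0,0,255]
}}

```text
time_s: 15.82
tool_pos: [0.4773, 0.013, 0.3368]
ee_rot: [-89.3, -0.1, -96.0]
wrist_force: [-0.1, 1.1, -1.4]
width: 0.002
```

Call:
{"api": "play_rows", "payload": {
  "series": [0,0,0,0,0.1,0,255,0,0,0,0,0.1,0,255,0,0,0,0,0.1,0,255,0,0,0,0,0.1,0,255]
}}

```text
time_s: 16.15
tool_pos: [0.4786, 0.0135, 0.3282]
ee_rot: [-88.8, -0.2, -96.0]
wrist_force: [-1.2, 0.5, 2.5]
width: 0.002
```

Call:
{"api": "play_rows", "payload": {
  "series": [0,0,0,0,0.1,0,255,0,0,0,0,0.1,0,255,0,0,0,0,0.1,0,255]
}}

```text
time_s: 16.4
tool_pos: [0.4787, 0.0138, 0.3187]
ee_rot: [-88.9, -0.2, -96.0]
wrist_force: [-1.3, -0.3, 2.8]
width: -0.001
```

Call:
{"api": "play_rows", "payload": {
  "series": [0,0,0,-0.05,0.1,0,255,0,0,0,-0.05,0.1,0,255,0,0,0,0,0.1,0,255,0,0,0,0,0.1,0,255]
}}

```text
time_s: 16.73
tool_pos: [0.4792, 0.0166, 0.3063]
ee_rot: [-88.9, -0.2, -96.0]
wrist_force: [-2.3, -0.8, 3.3]
width: -0.004
```

Call:
{"api": "play_rows", "payload": {
  "series": [0,0,0,0,0.1,0,255,0,0,0,0,0.1,0,255,0,0,0,0,0.1,0,255]
}}

```text
time_s: 16.98
tool_pos: [0.4791, 0.0167, 0.2989]
ee_rot: [-88.8, -0.1, -96.0]
wrist_force: [-4.4, -0.7, 10.5]
width: 0.001
```

Call:
{"api": "play_rows", "payload": {
  "series": [0,0,0,0,0.1,0,255,0,0,0,0,0.1,0,255]
}}

```text
time_s: 17.15
tool_pos: [0.479, 0.0167, 0.2936]
ee_rot: [-88.8, -0.1, -96.0]
wrist_force: [-6.5, 0.1, 11.6]
width: 0.0
```

Call:
{"api": "play_rows", "payload": {
  "series": [0,0,0,0,0.1,0,255,0,0,0,0,0.1,0,255]
}}

```text
time_s: 17.32
tool_pos: [0.4791, 0.0167, 0.2878]
ee_rot: [-88.8, -0.1, -96.0]
wrist_force: [-5.6, -0.0, 10.7]
width: -0.002
```

Call:
{"api": "play_rows", "payload": {
  "series": [0,0,0,0,0.1,0,255,0,0,0,0,0.1,0,255]
}}

```text
time_s: 17.48
tool_pos: [0.4793, 0.0167, 0.2818]
ee_rot: [-88.8, -0.1, -96.0]
wrist_force: [-5.0, -0.2, 11.9]
width: 0.002
```

Call:
{"api": "play_rows", "payload": {
  "series": [0,0,0,0,0.07,0,255,0,0,0,0,0.07,0,255]
}}

```text
time_s: 17.65
tool_pos: [0.4796, 0.0167, 0.278]
ee_rot: [-88.7, -0.1, -96.0]
wrist_force: [-7.3, 0.6, 20.4]
width: -0.001
```

Call:
{"api": "play_rows", "payload": {
  "series": [0,0,0,0,0.05,0,255,0,0,0,0,0.03,0,255]
}}

```text
time_s: 17.82
tool_pos: [0.4797, 0.0167, 0.2779]
ee_rot: [-88.6, -0.1, -96.0]
wrist_force: [-8.4, 0.8, 22.5]
width: -0.002
```

The lever went solid at z 0.278 with 22 N. Hold briefly, then release.

Call:
{"api": "play_rows", "payload": {
  "series": [0,0,0,0,0,0,255,0,0,0,0,0,0,255]
}}

```text
time_s: 17.98
tool_pos: [0.4797, 0.0167, 0.278]
ee_rot: [-88.6, -0.1, -96.0]
wrist_force: [-7.7, 0.1, 19.1]
width: -0.0
```

Call:
{"api": "play_rows", "payload": {
  "series": [0,0,0,0,-0.1,0,255,0,0,0,0,-0.2,0,255,0,0,0,0,-0.2,0,255,0,0,0,0,-0.2,0,255,0,0,0,0,-0.2,0,255]
}}

```text
time_s: 18.4
tool_pos: [0.4795, 0.0168, 0.2999]
ee_rot: [-88.9, -0.1, -96.0]
wrist_force: [-1.3, 0.0, 1.5]
width: -0.001
```

Call:
{"api": "play_rows", "payload": {
  "series": [0,0,0,0,-0.2,0,255,0,0,0,0,-0.2,0,255,0,0,0,0,-0.2,0,255,0,0,0,0,-0.2,0,255,0,0,0,0,-0.3,0,255]
}}

```text
time_s: 18.82
tool_pos: [0.4789, 0.0167, 0.3329]
ee_rot: [-89.0, -0.2, -96.0]
wrist_force: [0.9, 0.3, 0.5]
width: 0.002
```

Call:
{"api": "play_rows", "payload": {
  "series": [0,0,0,0,-0.6,0,255,0,0,0,0,-0.7,0,255,0,0,0,0.3,-0.4,0,255,0,0,0,0.8,0,0,255,0,0,0,0.9,0,0,255]
}}

```text
time_s: 19.23
tool_pos: [0.4719, -0.0425, 0.3856]
ee_rot: [-88.8, -0.2, -95.8]
wrist_force: [0.8, 0.5, 0.2]
width: 0.002
```

Call:
{"api": "play_rows", "payload": {
  "series": [0,0,0,1,0,0,255,0,0,0,1,0,0,255,0,0,0,1,0,0,255,0,0,0,0.6,0,0,255,0,0,0,0,0,0,255]
}}

```text
time_s: 19.65
tool_pos: [0.4598, -0.1533, 0.3837]
ee_rot: [-89.0, -0.2, -96.2]
wrist_force: [0.6, 0.5, -0.3]
width: -0.0
```

```bash
python3 -c "
from h import *
goto()
im=snapshot('side')[150:275,180:310,::-1];im2=snapshot('top')[140:265,210:340,::-1]
cv2.imwrite('pics/s7.png',cv2.resize(np.hstack([im,im2]),None,fx=3,fy=3,interpolation=2))"
```

```text
19.65 [ 0.4598 -0.1533  0.3837] [-89.016   -0.2113 -96.2371] [-26.4644   1.411   22.2426 109.8352   0.1419  69.7721] [ 0.5641  0.543  -0.3331]
```

View pics/s7.png

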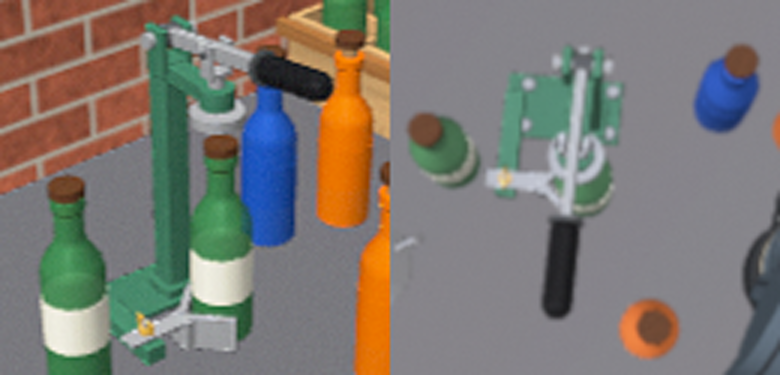

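The stopper head at side crop (220,147) now sits on the lip, looking just like the full bottle beside it. The lever is back up and the bottle is still in the V. The robot is clear, so I'm handing in.

```bash
python3 -c "
from plant import r
r.hand_in()"
```

```text
the job is handed in; nothing more can be done
```

I slid the bottle into the V stop and pressed its stopper home with the lever. The job was handed in at about 20 s of the 58 s allowed, and the hand-in gives no verdict.

- **Slide:** I pushed the bottle low down, at about 35–40 mm, with the half-open fingers as a cradle. It first bore on the far plate only. I moved it sideways until the near plate answered too, then balanced it. The final push was about 6 N at the wrist, and the highest along the way was 6.5 N, against the 13 N limit.
- **Press:** I pushed the handle down with 11–12 N while the stopper slid. It went solid at 20–22 N, which I estimate as about 45–50 N on the ram, against the 80 N limit. I held it there about 0.3 s and then let the lever rise.
- **Last checks:** In the final pictures the stopper head sits on the lip like the neighbouring full bottle's, the lever is up and the bottle stands in the V. The wrist force is at noise level, so the robot touches nothing. The final crops showed nothing moved, but they left out the lid, basin, dish, spoon and jar. I saw no contact with those during the work.
- **Disagreement:** My picture estimates of the V's middle line differed by up to about 7 mm, so I settled the centring by feel.

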